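# Close up the hotel tea chest

## Task

Close up the tea chest for the day. First take out the used cup that a guest left in it and stand it upright on the free half of the dish tray; then stand the square tea carton and the round tea tin upright in the chest's two free compartments, one in each, setting everything down and dropping nothing. Then tip the open lid over past upright and let it go, so that it swings shut by its own weight without being pressed or followed down, and leave everything else on the counter where it is.

Things in the scene. Friction and masses are not known exactly. Their poses are not given: they have to be found in the camera images.
- chest: The tea chest: dark wood box 216 x 216 mm, base 58 mm high, fixed. Origin: centre of its underside, on the counter. Its x axis points level to the hinge side (the open lid leans out over it), z up. Walls 12 mm; a cross of 6 mm dividers, 44 mm high, makes four compartments. Two hold full rows of tea envelopes (to 72 mm above the counter), one the cup, one is empty.
- bay_fl (a point): Centre of the floor of the compartment on the front (-x), left (+y) side in the chest's frame (x, y = -49.5, +49.5 mm), 8 mm above the counter; axes as the chest. Each compartment is 93 mm square, open above. The chest's walls end 50 mm above this floor.
- bay_fr (a point): Same, front (-x), right (-y).
- bay_bl (a point): Same, hinge side (+x), left (+y).
- bay_br (a point): Same, hinge side (+x), right (-y).
- sachets_a: A row of upright paper tea envelopes filling one compartment (72 x 76 mm, up to 64 mm high); origin at the centre of its underside, on the compartment's floor. Fixed; any of three compartments (never the hinge-side right one).
- sachets_b: A second such row, filling another of the three compartments.
- lid (a joint): Opening angle of the chest's lid, rad: 0 shut, 1.75 leaning back on its stop (the start). A wooden shell 216 x 216 mm, 54 mm deep, about 0.45 kg, on damped hinges. It balances at about 1.2 rad: above this it falls back open, below it swings shut by itself in 1 to 2 s. 1 to 5 N on its outer face near the top tips it. Touching it below 0.45 rad counts as pressing it down.
- lid_hinge (a point): Middle of the hinge line: 58 mm above the counter, on the chest's hinge side, 108 mm from its centre; axes as the chest; the hinge line runs along y.
- lid_edge (a point): Middle of the lid's free edge, at the corner of its outer broad face (216 mm from the hinge along the lid, 54 mm out). With the lid open it is near the top, about 0.26 m above the counter and 92 mm behind the hinge; the 216 x 216 mm outer face runs down from it, facing away from the chest. The lid's free edge rises to 0.28 m at most as it tips.
- cup_center (a point): Centre (half-way up) of the used cup: handleless white porcelain, 66 mm across from 30 mm upwards (52 mm at the foot), 90 mm high, wall 4 mm, about 0.22 kg, upright in a compartment with its top 40 mm above the chest's walls: hold it by this part.
- carton_center (a point): Centre of the tea carton: square paper-covered box 62 x 62 mm, 92 mm high, about 0.12 kg, upright on the counter; z along its height, x and y square to its sides. In a compartment its top 42 mm stand above the chest's walls: hold it there, as there is only 15 mm between it and the walls below.
- tin_center (a point): Centre of the round tea tin: steel, 64 mm across, 92 mm high, about 0.18 kg, upright on the counter; z along its height. In a compartment its top 42 mm stand above the walls: hold it there.
- tray_free (a point): Centre of the free half of the black dish tray, on its floor, 5 mm above the counter. The tray is fixed, 280 x 180 mm with a rim 15 mm high; x runs along its long side, towards the half that holds a stack of plates (centred 145 mm further along x); the free half is 130 mm along x by 170 mm.
- plates: Stack of used plates on the tray, 120 mm across, 31 mm high; origin under its centre. Bystander.
- creamer_bowl: Low white bowl of creamer pots, 80 mm across, 34 mm high, on the counter between the carton and the tin; origin under its centre. Bystander.
- sugar_shaker: Sugar shaker, 68 mm across, 150 mm high; origin under its centre. Bystander.
- milk_jug: Steel milk jug with handle, 84 mm across, 95 mm high; origin under its centre. Bystander.
- stick_bowl: White bowl of sugar sticks, 104 mm across, about 50 mm high; origin under its centre. Bystander.
- glass_a: Clear glass mug with handle, 72 mm across, 95 mm high; origin under its centre. Bystander.
Mind the look-alikes: they are no part of the job. What is shaped like the part that bears tin_center but pink or purple is not meant. What is shaped like the part that bears cup_center but orange is not meant.

How it is judged:
By the outcome, as a careful person would: the job done as asked, in the order asked, and still so for the second after the job is handed in, with the robot touching nothing.
It also fails if it takes over 72 s, if anything falls off the work surface, if the arm or the gripper's body presses on something with over 40 N, if the wrist force passes 120 N, or if a joint passes its speed limit or range.

## Robot

A 7-joint arm with a two-finger parallel gripper is mounted at the origin on the work surface. World frame = base frame: x ahead of the robot, y to its left, z up, the work surface at z = 0. Lengths are in m, angles in rad, forces in N, time in s.
With the tool pointing down it reaches from about 0.35 to 0.775 m from the base axis. Payload 3.1 kg.
Tool frame: the origin (TCP) lies between the finger pads; the fingertips stand 25 mm ahead of it and the grasp point (between the pads) lies 6 mm ahead of it; z points along the fingers, y is the line along which they close (so a half turn about z gives the same grasp; the last joint's range is limited). The gripper opens to 85 mm and grips with 20 to 120 N. Pads are 22 mm wide; open, the fingers measure 114 mm over their backs; the gripper's body (76 mm by 85 mm) begins 54 mm behind the grasp point. The pads swing forward as they close: fully open they stand 13 mm farther back than shut.
Start: joints at [1.236, 0.311, 0.014, 1.512, -0.004, 1.319, -0.027], TCP at [0.159, -0.527, 0.256] pointing down, gripper open.
Joint ranges: [-2.7, 2.7], [-0.3, 1.91], [-1.27, 1.3], [0.12, 2.57], [-1.44, 4.58], [0.2, 2.03], [-3.05, 3.05]. Speed limits (rad/s): [2.79, 2.79, 3.14, 3.14, 3.14, 3.14, 3.14].

## Interface

Orientations are given as a unit quaternion [w, x, y, z].
In Python, from plant import status, camera, sign_off gives the robot as it stands.
- The arm moves only by the shell command python3 -m jog 'ROWS' [FORCE]. ROWS is text: rows parted by semicolons, each of 7 numbers parted by spaces: the finger opening in mm, from 0 to 85.4, then the shift along the tool's x, y, z in units of 60 mm (1.0 is 60 mm), then the turn, a rotation vector about the tool's x, y, z in units of 6 degrees (1.0 is 6 degrees). A call has 1 to 5 rows; each row is the pose to reach, as a shift and turn from the pose commanded when the call began, along the tool's axes at that moment; what a row does not reach only later rows make up. A row lasts 1/8 s, in which the tool goes at most 62.5 mm and 10.7 degrees, less where a joint would pass 70% of its speed; a pose out of reach is approached as far as the arm can. A call with a gripper value outside its range is refused whole. The fingers move at their own pace and stop on an object; FORCE is the grip in N (left out, the last holds). Time passes only in rows, so rows that repeat a pose let the fingers close. It gives the time, the measured TCP pose, the force, the opening and the grip force at its end, in the units of the state.
- status.sense(): the state, without advancing time (a new reading comes with each control period).
- camera(name): name is "side" or "top" or "wrist"; returns a dict with "frame" (420x560x3 uint8, red, green, blue), "camera_matrix" (3x3 intrinsics, pixels), "R" (3x3) and "t" (3): a world point X has camera coordinates R X + t; the wrist camera has in their place "hand_eye" (4x4, takes a point from camera to tool coordinates, whose origin is the TCP and whose axes are the flange's). Camera axes: x right, y down, z forward; pixel columns grow to the right and rows downward; lengths in m; the calibration is good to about 2 mm. A picture is of the moment at which its call begins: read the wrist's pose just before it. There is no depth.
- sign_off(): hands the job in; it is judged then, once.
The state is a dict: "time_s": time; "qpos": joint angles; "joint_vel": joint speeds; "tau": joint torques, N m; "eef_pos": TCP position; "tool_rot": TCP orientation; "force": force on the tool from outside, world axes, zero at the start; "ft_torque": the same for the moment, N m; "gripper_width": finger opening in m; "grip_force": force on a finger pad.
Only numpy, scipy, OpenCV 4.12 (cv2) and the standard library are available. Lean on these libraries where they do the work, as an engineer would, in place of code of your own. Each camera call takes 0.05 s, during which the arm holds its last target. There are 200 camera calls.

## Working session

There is one attempt and no reset: what is moved stays moved. The work goes in short steps, Python scripts to look and compute and a shell command to move; the robot and the scene stay as the last step left them, time stands still between calls to the robot, and variables do not carry over. Pictures are saved under pics/ and viewed, at most 10 in all, crops included, and the job is handed in when it is done.

```bash
mkdir -p pics; ls; python3 - <<'E'
from plant import status,camera
import cv2,numpy as np,pickle
s=status.sense();print(s['time_s'],s['eef_pos'],s['tool_rot'],s['gripper_width'])
d={}
for n in('side','top'):
    c=camera(n);d[n]=c;cv2.imwrite(f'pics/{n}0.png',c['frame'][:,:,::-1])
    print(n,c['camera_matrix'].tolist(),(-np.array(c['R']).T@c['t']).round(3),np.array(c['R']).round(3).tolist())
pickle.dump(d,open('d0.pkl','wb'))
w=camera('wrist');print(w['hand_eye'])
E
```

```text
pics
0.0 [ 0.1585626  -0.52595446  0.25520689] [-1.15167084e-03  9.89296285e-01  1.45916030e-01 -2.15189863e-04] 0.08572496169273994
side [[413.65846087934284, 0.0, 283.6902149290896], [0.0, 413.65846087934284, 209.88975864828487], [0.0, 0.0, 1.0]] [0.328 0.547 0.788] [[-0.928, -0.374, 0.001], [-0.271, 0.67, -0.691], [0.257, -0.641, -0.723]]
top [[388.5414680981995, 0.0, 280.54482984082136], [0.0, 388.5414680981995, 212.64144274510065], [0.0, 0.0, 1.0]] [ 0.509 -0.081  0.996] [[0.024, -1.0, -0.013], [-0.998, -0.023, -0.063], [0.062, 0.015, -0.998]]
[[ 1.72298117e-04 -9.65931500e-01 -2.58797813e-01  6.44927505e-02]
 [ 9.99999931e-01  2.51290468e-04 -2.72147870e-04 -1.88097322e-04]
 [ 3.27909624e-04 -2.58797748e-01  9.65931477e-01 -1.17617695e-01]
 [ 0.00000000e+00  0.00000000e+00  0.00000000e+00  1.00000000e+00]]
```

View pics/top0.png

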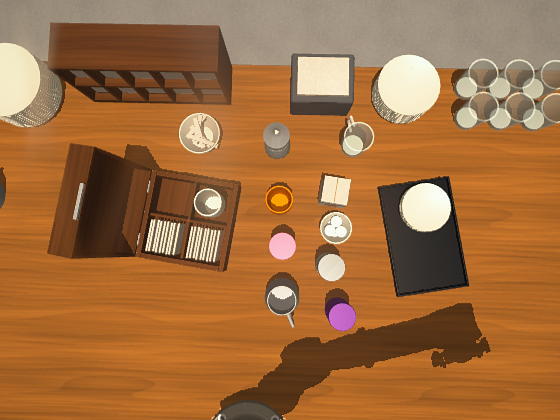

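View pics/side0.png

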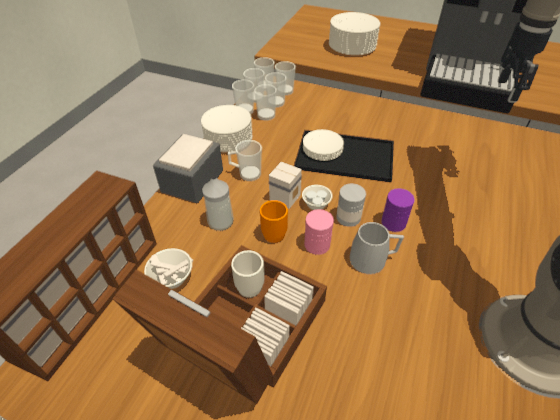

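The top view shows the chest at left (about 140-240, 160-270) with its hinge on the image's left. The cup is at (208,203), the empty compartment at (177,195), the carton at (335,190), the grey tin at (331,267), and the tray's free half at about (430,262). The orange, pink and purple look-alikes are at (279,199), (282,246) and (342,316). The side view agrees.

```bash
cat > h.py <<'E'
import numpy as np,cv2,pickle
def ray(c,px,z):
    K,R,t=map(np.array,(c['camera_matrix'],c['R'],c['t']))
    o=-R.T@t; d=R.T@np.linalg.inv(K)@np.array([px[0],px[1],1.]); return o+d*(z-o[2])/d[2]
def proj(c,X):
    K,R,t=map(np.array,(c['camera_matrix'],c['R'],c['t'])); p=K@(R@np.array(X)+t); return p[:2]/p[2]
def wristcam():
    from plant import status,camera
    from scipy.spatial.transform import Rotation as Ro
    s=status.sense(); c=camera('wrist'); q=np.array(s['tool_rot']); T=np.eye(4)
    T[:3,:3]=Ro.from_quat(q[[1,2,3,0]]).as_matrix(); T[:3,3]=s['eef_pos']
    M=np.linalg.inv(T@np.array(c['hand_eye'])); c['R']=M[:3,:3]; c['t']=M[:3,3]; return c,s
def tool(dw,s=None):
    "world shift -> tool units"
    from plant import status
    from scipy.spatial.transform import Rotation as Ro
    s=s or status.sense(); q=np.array(s['tool_rot'])
    return Ro.from_quat(q[[1,2,3,0]]).as_matrix().T@np.array(dw)/.06
E
python3 - <<'E'
from h import *
d=pickle.load(open('d0.pkl','rb'));c=d['top'];f=c['frame'];hsv=cv2.cvtColor(f,cv2.COLOR_RGB2HSV)
def blobs(m,x0,y0,x1,y1,amin=150):
    mm=np.zeros(m.shape[:2],np.uint8);mm[y0:y1,x0:x1]=m[y0:y1,x0:x1]
    return [k for k in cv2.findContours(mm,cv2.RETR_EXTERNAL,cv2.CHAIN_APPROX_NONE)[0] if cv2.contourArea(k)>amin]
low=((hsv[...,1]<70)&(hsv[...,2]>110)).astype(np.uint8)*255
cream=((hsv[...,1]<110)&(hsv[...,2]>130)).astype(np.uint8)*255
for n,b,z,m in(('cup',(190,182,232,222),.098,low),('carton',(315,165,360,212),.092,cream),('tin',(312,250,350,285),.092,low)):
    for k in blobs(m,*b):
        e=cv2.minAreaRect(k);cc,r=cv2.minEnclosingCircle(k)
        p=ray(c,e[0],z);print(n,e,'circ',cc,r,p.round(4),ray(c,cc,z).round(4), 'box ',[ray(c,q,z)[:2].round(3).tolist() for q in cv2.boxPoints(e)])
dark=(hsv[...,2]<45).astype(np.uint8)*255
for k in blobs(dark,375,170,475,302,1000):
    e=cv2.minAreaRect(k);print('tray',e,[ray(c,q,.012)[:2].round(3).tolist() for q in cv2.boxPoints(e)])
cv2.imwrite('pics/crop1.png',cv2.resize(f[135:285,45:245,::-1],None,fx=4,fy=4,interpolation=cv2.INTER_CUBIC))
E
```

```text
cup ((207.5, 202.5), (27.0, 27.0), 90.0) circ (207.4974822998047, 202.2405548095703) 13.985268592834473 [0.5852 0.1028 0.098 ] [0.5858 0.1028 0.098 ] box  [[0.616, 0.136], [0.617, 0.072], [0.555, 0.07], [0.553, 0.133]]
carton ((334.7432556152344, 191.54054260253906), (27.290231704711914, 29.756216049194336), 9.462322235107422) circ (334.5, 191.5) 19.91240692138672 [ 0.6183 -0.1927  0.092 ] [ 0.6183 -0.1922  0.092 ] box  [[0.588, -0.156], [0.658, -0.166], [0.648, -0.229], [0.579, -0.219]]
tin ((330.5, 267.0), (26.0, 27.0), 90.0) circ (330.8597106933594, 266.33453369140625) 14.11379337310791 [ 0.4431 -0.1857  0.092 ] [ 0.4446 -0.1865  0.092 ] box  [[0.472, -0.154], [0.474, -0.216], [0.414, -0.217], [0.413, -0.155]]
tray ((425.1932373046875, 235.89053344726562), (110.78541564941406, 69.8712387084961), 81.02737426757812) [[0.643, -0.322], [0.675, -0.497], [0.401, -0.538], [0.37, -0.367]]
```

View pics/crop1.png

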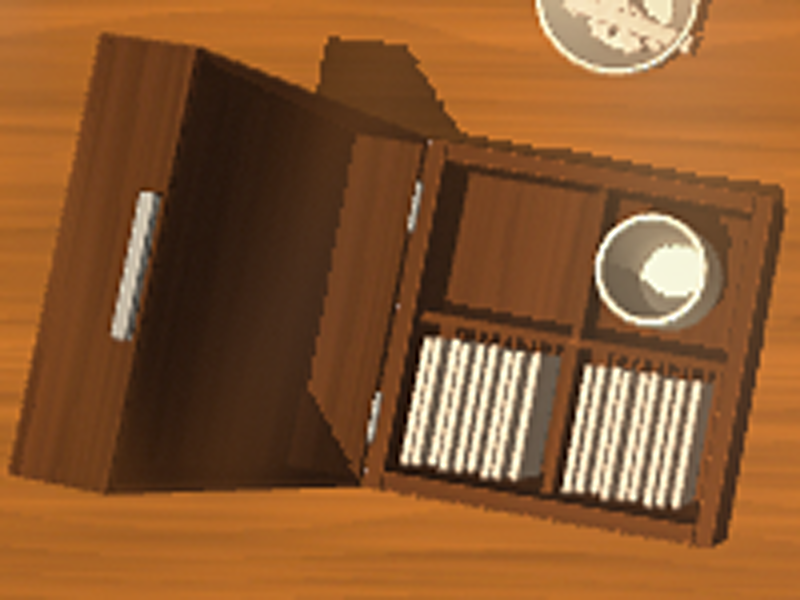

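Crop at 4x: the four chest-top corners are at crop (782,186), (716,545), (365,487) and (430,138). The cup is in the front-right compartment and the hinge-side right one is empty. The lid lies to the left, with its edge at about (60,255).

```bash
python3 - <<'E'
from h import *
c=pickle.load(open('d0.pkl','rb'))['top']
P=[ray(c,(45+u/4,135+v/4),.058) for u,v in((782,186),(716,545),(365,487),(430,138))]
for p in P:print(p.round(4))
print('sides',[np.linalg.norm(P[i]-P[i-1]).round(4) for i in range(4)])
o=np.mean(P,0)[:2]; ax=(P[2]+P[3]-P[0]-P[1])[:2];ay=(P[1]+P[2]-P[0]-P[3])[:2]
a=np.arctan2(ax[1],ax[0]);b=np.arctan2(ay[1],ay[0])-np.pi/2;print('o',o,np.degrees([a,b]))
a=(a+b)/2;x=np.array([np.cos(a),np.sin(a)]);y=np.array([-x[1],x[0]])
f=lambda u,v:(o+u*x+v*y).round(4)
print('x',x,'fr',f(-.0495,-.0495),'br',f(.0495,-.0495),'hinge',f(.108,0),'edge',f(.2,0))
from plant import status
s=status.sense();print(s['tool_rot'])
from scipy.spatial.transform import Rotation as Ro
q=np.array(s['tool_rot']);R=Ro.from_quat(q[[1,2,3,0]]).as_matrix();print(R.round(3))
E
```

```text
[0.6417 0.0324 0.058 ]
[0.424  0.0653 0.058 ]
[0.4533 0.2786 0.058 ]
[0.6664 0.2488 0.058 ]
sides [np.float64(0.2178), np.float64(0.2202), np.float64(0.2153), np.float64(0.2152)]
o [0.54636488 0.15625556] [82.83315899 81.71066747]
x [0.13447196 0.9909174 ] fr [0.5888 0.1005] br [0.6021 0.1986] hinge [0.5609 0.2633] edge [0.5733 0.3544]
[-8.59426043e-04  9.89298608e-01  1.45902369e-01 -1.56436190e-04]
[[ 0.957  0.289 -0.001]
 [ 0.289 -0.957  0.002]
 [-0.    -0.002 -1.   ]]
```

```bash
python3 -m jog '85 0.78 -0.63 0 0 0 1.5; 85 1.56 -1.26 0 0 0 3; 85 2.34 -1.89 0 0 0 4.08; 85 3.12 -2.52 0 0 0 4.08; 85 3.9 -3.15 0 0 0 4.08' 40; python3 - <<'E'
from h import *
from plant import status
s=status.sense();print(s['eef_pos'],s['qpos'],tool(np.array([.586,.103,.25])-s['eef_pos']))
E
```

```text
time_s: 0.78
eef_pos: [0.329, -0.2762, 0.2562]
tool_rot: [0.0, 0.998, -0.067, 0.0]
force: [1.5, -0.7, -0.0]
gripper_width: 0.0855
grip_force: 0.0
[ 0.32899168 -0.27623146  0.25619762] [ 0.8088993   0.07023828 -0.15918459  1.80684856  0.01178693  1.26512487
 -1.05873823] [ 3.39722665 -6.83785174  0.10229212]
```

```bash
python3 -m jog '85 0.45 -0.9 0 0 0 0; 85 0.9 -1.8 0 0 0 0; 85 1.34 -2.7 0 0 0 0; 85 1.79 -3.6 0 0 0 0; 85 2.2 -4.4 0 0 0 0' >/dev/null; python3 -m jog '85 0.45 -0.9 0 0 0 0; 85 0.9 -1.8 0 0 0 0; 85 1.2 -2.44 0 0 0 0; 85 1.2 -2.44 0 0 0 0'; python3 - <<'E'
from h import *
c,s=wristcam();cv2.imwrite('pics/w1.png',c['frame'][:,:,::-1]);pickle.dump(c,open('w1.pkl','wb'))
print(s['eef_pos'],s['qpos'],tool(np.array([.586,.103,.25])-s['eef_pos'],s),proj(c,(.586,.103,.098)))
E
```

```text
time_s: 1.9
eef_pos: [0.5854, 0.1062, 0.2551]
tool_rot: [-0.002, 0.998, -0.064, -0.001]
force: [-0.4, 0.4, 0.5]
gripper_width: 0.085
grip_force: 0.0
[0.58544095 0.1062327  0.25513235] [ 0.11719767  0.44849096 -0.48199373  1.36623198  0.20235106  1.37680474
 -2.06106385] [0.01626789 0.05253716 0.08533365] [281.78996879 200.1546553 ]
```

View pics/w1.png

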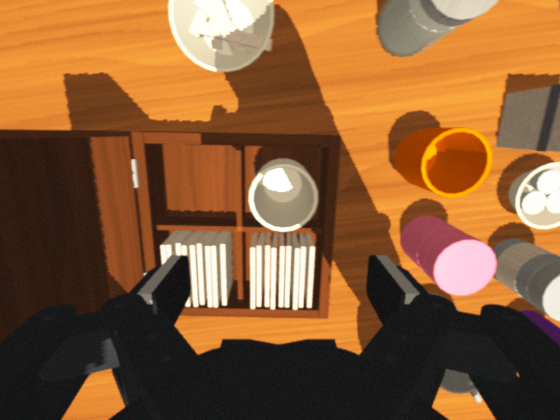

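The wrist view shows the chest square to the gripper. The cup rim is centred near (284,194), the outer chest corners are at (338,135) and (327,318), and the empty compartment is at (202,180).

```bash
python3 - <<'E'
from h import *
from plant import status
c=pickle.load(open('w1.pkl','rb'));f=c['frame'];hsv=cv2.cvtColor(f,cv2.COLOR_RGB2HSV)
m=((hsv[...,1]<90)&(hsv[...,2]>110)).astype(np.uint8)*255
mm=np.zeros_like(m);mm[150:231,242:330]=m[150:231,242:330]
k=max(cv2.findContours(mm,0,1)[0],key=cv2.contourArea);cc,r=cv2.minEnclosingCircle(k);print(cc,r)
p=ray(c,cc,.098);print('cup',p.round(4))
for q in((338,135),(327,318),(138,132)):print(ray(c,q,.058).round(4))
s=status.sense();print(tool(np.array([p[0],p[1],.091])-s['eef_pos'],s))
E
```

```text
(282.54595947265625, 194.61643981933594) 36.78784942626953
cup [0.5912 0.1016 0.098 ]
[0.6375 0.0381 0.058 ]
[0.424  0.0674 0.058 ]
[0.6665 0.2412 0.058 ]
[0.10974981 0.01191255 2.73763494]
```

```bash
python3 -m jog '85 0.07 0.02 0.8 0 0 0; 85 0.07 0.02 1.6 0 0 0; 85 0.07 0.02 2.2 0 0 0; 85 0.07 0.02 2.6 0 0 0; 85 0.07 0.02 2.73 0 0 0' ; python3 -m jog '60 0 0 0 0 0 0; 60 0 0 0 0 0 0; 60 0 0 0 0 0 0; 60 0 0 0 0 0 0; 60 0 0 0 0 0 0' 40
```

```text
time_s: 2.58
eef_pos: [0.5879, 0.0968, 0.0907]
tool_rot: [0.001, 0.998, -0.068, -0.002]
force: [0.4, -0.2, 0.2]
gripper_width: 0.0849
grip_force: 0.0
time_s: 3.2
eef_pos: [0.5902, 0.0996, 0.0937]
tool_rot: [-0.0, 0.998, -0.067, 0.001]
force: [-0.5, -0.0, 5.3]
gripper_width: 0.0658
grip_force: 45.1
```

```bash
python3 -m jog '60 0 0 -0.3 0 0 0; 60 0 0 -0.8 0 0 0; 60 0 0 -1.4 0 0 0; 60 -0.05 0.4 -2 0 0 0; 60 -0.1 1.0 -2.2 0 0 0' >/dev/null; python3 -m jog '60 -0.1 0.8 0 0 0 0; 60 -0.2 1.6 0 0 0 0; 60 -0.3 2.4 0 0 0 0; 60 -0.4 3.2 0 0 0 0; 60 -0.5 4.0 0 0 0 0'; python3 -m jog '60 -0.1 0.8 0 0 0 0; 60 -0.2 1.6 0 0 0 0; 60 -0.3 2.4 0 0 0 0; 60 -0.4 3.1 0 0 0 0; 60 -0.45 3.5 0 0 0 0';  python3 - <<'E'
from h import *
c,s=wristcam();cv2.imwrite('pics/w2.png',c['frame'][:,:,::-1]);pickle.dump(c,open('w2.pkl','wb'))
print(s['eef_pos'],s['gripper_width'],s['qpos'],tool(np.array([.4505,-.443,.092])-s['eef_pos'],s))
E
```

```text
time_s: 4.45
eef_pos: [0.5126, -0.1941, 0.2248]
tool_rot: [-0.0, 0.998, -0.067, -0.0]
force: [0.7, 0.2, -2.2]
gripper_width: 0.0657
grip_force: 45.2
time_s: 5.08
eef_pos: [0.4565, -0.4004, 0.2244]
tool_rot: [0.0, 0.998, -0.069, -0.001]
force: [-0.3, -0.4, -2.3]
gripper_width: 0.0656
grip_force: 45.2
[ 0.45646429 -0.40040493  0.22444702] 0.06563472836362606 [ 0.89039801  0.46579882 -0.29761678  1.38630388  0.13826919  1.31061533
 -1.12208541] [0.00276035 0.71487027 2.20808849]
```

View pics/w2.png

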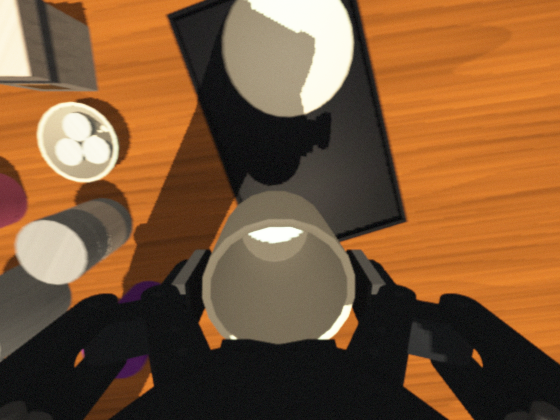

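The cup is held level. The tray corners are at about (170,15) and (403,218), and the plates are at (288,45). I'll check these against the top-view tray.

```bash
python3 - <<'E'
from h import *
c=pickle.load(open('w2.pkl','rb'))
for q in((170,15),(403,218),(240,197)):print(ray(c,q,.015).round(4))
E
```

```text
[ 0.642  -0.3209  0.015 ]
[ 0.4049 -0.5384  0.015 ]
[ 0.455  -0.3572  0.015 ]
```

```bash
python3 -m jog '60 0 0.45 0.2 0 0 0; 60 0 0.71 0.9 0 0 0; 60 0 0.71 1.6 0 0 0; 60 0 0.71 2.05 0 0 0; 60 0 0.71 2.12 0 0 0'; python3 -m jog '60 0 0 0.03 0 0 0; 60 0 0 0.06 0 0 0; 60 0 0 0.06 0 0 0'
```

```text
time_s: 5.75
eef_pos: [0.4518, -0.4372, 0.0949]
tool_rot: [-0.002, 0.998, -0.067, -0.002]
force: [-0.0, 0.4, -2.1]
gripper_width: 0.0657
grip_force: 45.2
time_s: 6.12
eef_pos: [0.4535, -0.4401, 0.0949]
tool_rot: [0.001, 0.998, -0.067, 0.001]
force: [-0.5, -0.2, -1.4]
gripper_width: 0.0657
grip_force: 45.2
```

```bash
for i in 1 2 3; do python3 -m jog '60 0 0 0.02 0 0 0; 60 0 0 0.02 0 0 0' | egrep 'eef|force: \['; done
```

```text
eef_pos: [0.4529, -0.4397, 0.0926]
force: [-0.9, 1.0, -1.1]
eef_pos: [0.4528, -0.4395, 0.0911]
force: [0.3, 0.1, -1.3]
eef_pos: [0.4532, -0.4397, 0.0908]
force: [-0.8, 1.1, 3.2]
```

Contact. I'll release the cup and rise.

```bash
python3 -m jog '70 0 0 0 0 0 0; 76 0 0 0 0 0 0; 85 0 0 0 0 0 0; 85 0 0 0 0 0 0; 85 0 0 0 0 0 0' |egrep 'width|force: '; python3 -m jog '85 0 0 -0.4 0 0 0; 85 0 0 -1.2 0 0 0; 85 0 0 -2.0 0 0 0; 85 0.3 -0.5 -2.6 0 0 0;85 0.6 -1.0 -2.6 0 0 0' ; python3 - <<'E'
from h import *
s=__import__('plant').status.sense()
print(tool(np.array([.616,-.192,.25])-s['eef_pos'],s))
E
```

```text
force: [-0.1, 0.0, -0.3]
gripper_width: 0.0849
grip_force: 0.0
time_s: 8.12
eef_pos: [0.4988, -0.386, 0.2508]
tool_rot: [0.002, 0.998, -0.068, 0.004]
force: [1.3, -0.0, -0.6]
gripper_width: 0.085
grip_force: 0.0
[ 1.49607518 -3.46816989  0.01059113]
```

```bash
python3 -m jog '85 0.35 -0.85 0 0 0 0; 85 0.7 -1.7 0 0 0 0; 85 1.05 -2.55 0 0 0 0; 85 1.4 -3.3 0 0 0 0; 85 1.5 -3.47 0 0 0 0' >/dev/null; python3 -m jog '85 0 0 0 0 0 0' >/dev/null; python3 - <<'E'
from h import *
c,s=wristcam();f=c['frame'];cv2.imwrite('pics/w3.png',f[:,:,::-1]);pickle.dump(c,open('w3.pkl','wb'))
hsv=cv2.cvtColor(f,cv2.COLOR_RGB2HSV)
print(s['eef_pos'],proj(c,(.618,-.192,.092)))
m=((hsv[...,1]<110)&(hsv[...,2]>120)).astype(np.uint8)*255
for k in cv2.findContours(m,0,1)[0]:
    if cv2.contourArea(k)>800:
        e=cv2.minAreaRect(k);print(e,ray(c,e[0],.092).round(4),[ray(c,q,.092)[:2].round(3).tolist() for q in cv2.boxPoints(e)])
E
```

```text
[ 0.61394218 -0.19016197  0.24589374] [279.26286747 197.78169115]
((196.5609893798828, 325.95123291015625), (47.47682189941406, 32.4841423034668), 51.34019088745117) [ 0.4922 -0.0872  0.092 ] [[0.506, -0.061], [0.526, -0.092], [0.478, -0.114], [0.456, -0.082]]
((299.5, 220.5), (123.0, 65.0), 90.0) [ 0.5934 -0.2082  0.092 ] [[0.655, -0.186], [0.647, -0.244], [0.525, -0.233], [0.533, -0.168]]
((267.5, 190.49998474121094), (30.999996185302734, 62.99999237060547), 0.0) [ 0.6263 -0.1821  0.092 ] [[0.598, -0.163], [0.657, -0.172], [0.653, -0.2], [0.594, -0.192]]
((488.5, 179.5), (107.0, 119.0), 90.0) [ 0.6096 -0.3852  0.092 ] [[0.665, -0.331], [0.651, -0.435], [0.549, -0.445], [0.564, -0.331]]
((80.69999694824219, 66.9000015258789), (90.78435516357422, 75.5791015625), 63.43495178222656) [ 0.7512 -0.0419  0.092 ] [[0.774, -0.003], [0.791, -0.065], [0.727, -0.082], [0.708, -0.016]]
((328.0, 42.0), (84.0, 88.0), 90.0) [ 0.7425 -0.2488  0.092 ] [[0.777, -0.217], [0.768, -0.286], [0.706, -0.283], [0.716, -0.209]]
```

View pics/w3.png

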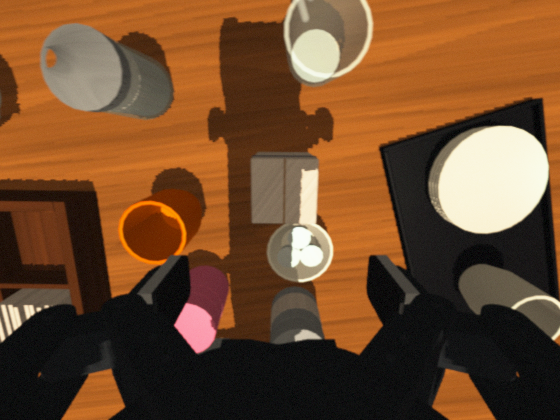

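The carton top spans about (251-318, 157-222), square to the gripper, with its centre at (285,190). The cup stands on the tray at lower right.

```bash
python3 - <<'E'
from h import *
from plant import status
c=pickle.load(open('w3.pkl','rb'));p=ray(c,(285,190),.092);print(p,[ray(c,q,.092)[:2].round(4) for q in((251,190),(319,190),(285,157),(285,222))])
s=status.sense();print(tool(np.array([p[0],p[1],.083])-s['eef_pos'],s))
E
```

```text
[ 0.62463107 -0.19825265  0.092     ] [array([ 0.6288, -0.1669]), array([ 0.6205, -0.2296]), array([ 0.6547, -0.2021]), array([ 0.5938, -0.1943])]
[0.20415158 0.06908596 2.71513239]
```

```bash
python3 -m jog '85 0.18 0.06 0.8 0 0 0; 85 0.18 0.06 1.6 0 0 0; 85 0.18 0.06 2.2 0 0 0; 85 0.18 0.06 2.6 0 0 0; 85 0.18 0.06 2.71 0 0 0' ; python3 -m jog '56 0 0 0 0 0 0; 56 0 0 0 0 0 0; 56 0 0 0 0 0 0; 56 0 0 0 0 0 0; 56 0 0 0 0 0 0' 30;python3 - <<'E'
from h import *
s=__import__('plant').status.sense()
print(tool(np.array([.6021,.1986,.21])-s['eef_pos'],s))
E
```

```text
time_s: 9.55
eef_pos: [0.6213, -0.1988, 0.0813]
tool_rot: [0.001, 0.998, -0.069, -0.002]
force: [0.2, 0.5, 0.8]
gripper_width: 0.0852
grip_force: 0.0
time_s: 10.18
eef_pos: [0.6248, -0.1962, 0.0849]
tool_rot: [0.001, 0.998, -0.067, 0.001]
force: [-0.1, -0.3, 5.0]
gripper_width: 0.0612
grip_force: 34.7
[-1.25219367 -6.46797033 -2.09423533]
```

```bash
python3 -m jog '56 0 0 -0.4 0 0 0; 56 0 0 -1.1 0 0 0; 56 0 0 -1.8 0 0 0; 56 -0.1 -0.5 -2.2 0 0 0; 56 -0.25 -1.3 -2.2 0 0 0' >/dev/null; python3 -m jog '56 -0.17 -0.85 0 0 0 0; 56 -0.34 -1.7 0 0 0 0; 56 -0.5 -2.55 0 0 0 0; 56 -0.67 -3.4 0 0 0 0; 56 -0.8 -4.2 0 0 0 0' >/dev/null; python3 -m jog '56 -0.1 -0.5 0 0 0 0; 56 -0.2 -0.8 0 0 0 0; 56 -0.2 -0.9 0 0 0 0; 56 -0.2 -0.9 0 0 0 0';  python3 - <<'E'
from h import *
c,s=wristcam();cv2.imwrite('pics/w4.png',c['frame'][:,:,::-1]);pickle.dump(c,open('w4.pkl','wb'))
print(s['eef_pos'],s['gripper_width'],s['qpos'],tool(np.array([.6015,.198,.095])-s['eef_pos'],s))
E
```

```text
time_s: 11.92
eef_pos: [0.6015, 0.1934, 0.2152]
tool_rot: [0.001, 0.998, -0.068, -0.0]
force: [1.0, -0.7, -2.0]
gripper_width: 0.0617
grip_force: 34.0
[0.60145234 0.19338852 0.21515978] 0.061718548669527064 [-0.06735048  0.54105714 -0.43308193  1.31873471  0.22570171  1.33039606
 -2.20615411] [-0.00962766 -0.07921603  2.00254807]
```

View pics/w4.png

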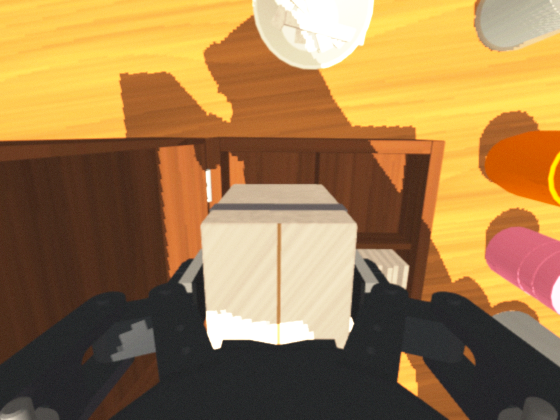

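The carton hangs square over the empty bay. The divider top is near column 319, the hinge wall's inner edge near (229,152), and the outer front-right corner at (443,141).

```bash
python3 - <<'E'
from h import *
c=pickle.load(open('w4.pkl','rb'))
a=np.radians(82.27);x=np.array([np.cos(a),np.sin(a)]);y=np.array([-x[1],x[0]]);o=np.array([.5464,.1563])
for n,q,z in(('corner -108 -108',(443,141),.058),('hinge inner 96,-96',(229,152),.058),('div x=0,y=-96',(319,152),.052),('front inner -96,-96',(424,154),.058)):
    p=ray(c,q,z)[:2];d=p-o;print(n,p.round(4),(d@x).round(4),(d@y).round(4))
E
```

```text
corner -108 -108 [0.6367 0.0381] -0.105 -0.1054
hinge inner 96,-96 [0.6532 0.231 ] 0.0884 -0.0958
div x=0,y=-96 [0.6416 0.1491] 0.0057 -0.0953
front inner -96,-96 [0.6274 0.0552] -0.0893 -0.0939
```

```bash
python3 -m jog '56 0 -0.05 0.6 0 0 0; 56 0 -0.05 1.2 0 0 0; 56 0 -0.05 1.6 0 0 0; 56 0 -0.05 1.85 0 0 0; 56 0 -0.05 1.93 0 0 0'; python3 -m jog '56 0 0 0.04 0 0 0; 56 0 0 0.04 0 0 0' |egrep 'eef|force: \['; for i in 1 2 3; do python3 -m jog '56 0 0 0.025 0 0 0; 56 0 0 0.025 0 0 0' | egrep 'eef|force: \['; done
```

```text
time_s: 12.6
eef_pos: [0.6016, 0.1964, 0.099]
tool_rot: [0.001, 0.998, -0.068, -0.0]
force: [-0.6, 0.3, -1.4]
gripper_width: 0.0615
grip_force: 34.0
eef_pos: [0.6021, 0.198, 0.0983]
force: [-0.8, 0.0, -1.9]
eef_pos: [0.6016, 0.1979, 0.0961]
force: [-0.5, -0.3, -0.9]
eef_pos: [0.6014, 0.1978, 0.0941]
force: [0.1, -0.1, -1.1]
eef_pos: [0.6016, 0.1978, 0.093]
force: [0.3, -0.5, 0.3]
```

```bash
for i in 1 2 ; do python3 -m jog '56 0 0 0.02 0 0 0; 56 0 0 0.02 0 0 0' | egrep 'eef|force: \['; done
```

```text
eef_pos: [0.6016, 0.1979, 0.0929]
force: [-2.6, -1.2, 6.5]
eef_pos: [0.6017, 0.1979, 0.0928]
force: [-3.5, -0.6, 10.3]
```

```bash
python3 -m jog '66 0 0 -0.03 0 0 0; 72 0 0 -0.03 0 0 0; 76 0 0 -0.03 0 0 0; 76 0 0 -0.03 0 0 0' |egrep 'width|force: '; python3 -m jog '76 0 0 -0.4 0 0 0; 76 0 0 -1.2 0 0 0; 76 0 0 -1.9 0 0 0; 85 -0.2 0.6 -2.6 0 0 0;85 -0.6 1.4 -2.6 0 0 0' ; python3 - <<'E'
from h import *
s=__import__('plant').status.sense()
print(tool(np.array([.446,-.186,.25])-s['eef_pos'],s))
E
```

```text
force: [0.6, 0.0, -0.4]
gripper_width: 0.0758
grip_force: 0.0
time_s: 15.22
eef_pos: [0.5569, 0.1208, 0.2523]
tool_rot: [-0.002, 0.998, -0.066, 0.005]
force: [0.1, -0.2, -0.6]
gripper_width: 0.0856
grip_force: 0.0
[-1.15841386e+00  5.31274738e+00  4.43911821e-03]
```

```bash
python3 -m jog '85 -0.2 0.85 0 0 0 0; 85 -0.4 1.7 0 0 0 0; 85 -0.6 2.55 0 0 0 0; 85 -0.8 3.4 0 0 0 0; 85 -1.0 4.3 0 0 0 0' >/dev/null; python3 -m jog '85 -0.1 0.6 0 0 0 0; 85 -0.16 1.0 0 0 0 0; 85 -0.16 1.0 0 0 0 0' >/dev/null; python3 - <<'E'
from h import *
c,s=wristcam();f=c['frame'];cv2.imwrite('pics/w5.png',f[:,:,::-1]);pickle.dump(c,open('w5.pkl','wb'))
print(s['eef_pos'],s['qpos'],proj(c,(.4445,-.186,.092)))
E
```

```text
[ 0.44210234 -0.18857694  0.24806012] [ 0.60728837  0.18838644 -0.28031318  1.69756437  0.05524317  1.26347223
 -1.39527915] [274.75338252 199.61537715]
```

View pics/w5.png

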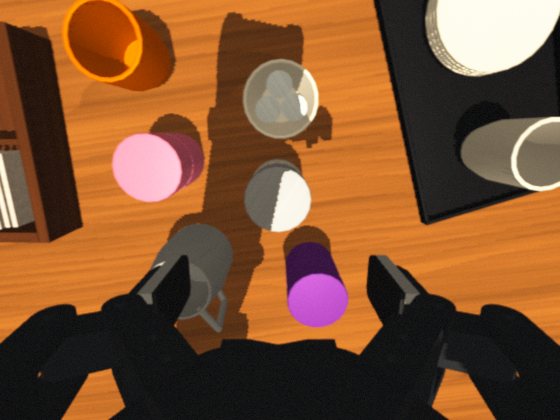

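The tin's top is a circle at about (278,199) with radius 32, close to the prediction. The neighbours, pink (148,167) and purple (317,297), clear the fingers.

```bash
python3 - <<'E'
from h import *
from plant import status
c=pickle.load(open('w5.pkl','rb'));p=ray(c,(278,199),.092);print(p,[ray(c,q,.092)[:2].round(4) for q in((245,199),(311,199),(278,231))])
s=status.sense();print(tool(np.array([p[0],p[1],.083])-s['eef_pos'],s))
E
```

```text
[ 0.44466354 -0.18911953  0.092     ] [array([ 0.449 , -0.1583]), array([ 0.4403, -0.22  ]), array([ 0.4131, -0.1847])]
[0.03556181 0.04368757 2.75169325]
```

```bash
python3 -m jog '85 0.04 0.02 0.8 0 0 0; 85 0.04 0.02 1.6 0 0 0; 85 0.04 0.02 2.2 0 0 0; 85 0.04 0.02 2.6 0 0 0; 85 0.04 0.02 2.73 0 0 0' ; python3 -m jog '56 0 0 0 0 0 0; 56 0 0 0 0 0 0; 56 0 0 0 0 0 0; 56 0 0 0 0 0 0; 56 0 0 0 0 0 0' 40;python3 - <<'E'
from h import *
s=__import__('plant').status.sense()
print(tool(np.array([.588,.100,.215])-s['eef_pos'],s))
E
```

```text
time_s: 16.9
eef_pos: [0.4449, -0.1853, 0.083]
tool_rot: [-0.001, 0.998, -0.065, -0.001]
force: [0.5, 0.0, 0.6]
gripper_width: 0.0847
grip_force: 0.0
time_s: 17.52
eef_pos: [0.4462, -0.188, 0.0854]
tool_rot: [0.0, 0.998, -0.067, 0.001]
force: [1.4, 0.6, 6.3]
gripper_width: 0.0628
grip_force: 44.6
[ 1.70296427 -5.0737343  -2.15644505]
```

```bash
python3 -m jog '56 0 0 -0.4 0 0 0; 56 0 0 -1.1 0 0 0; 56 0 0 -1.8 0 0 0; 56 0.1 -0.3 -2.2 0 0 0; 56 0.3 -0.9 -2.2 0 0 0' >/dev/null; python3 -m jog '56 0.28 -0.8 0 0 0 0; 56 0.56 -1.6 0 0 0 0; 56 0.84 -2.4 0 0 0 0; 56 1.1 -3.2 0 0 0 0; 56 1.3 -3.9 0 0 0 0' >/dev/null; python3 -m jog '56 0.1 -0.27 0 0 0 0; 56 0.1 -0.27 0 0 0 0; 56 0.1 -0.27 0 0 0 0';  python3 - <<'E'
from h import *
s=__import__('plant').status.sense()
print(s['eef_pos'],tool(np.array([.588,.100,.097])-s['eef_pos'],s))
E
```

```text
time_s: 19.15
eef_pos: [0.5867, 0.097, 0.2159]
tool_rot: [0.001, 0.998, -0.069, -0.001]
force: [-0.7, -0.0, -1.8]
gripper_width: 0.0633
grip_force: 44.6
[0.58665488 0.09703164 0.21585774] [ 0.01744249 -0.05768215  1.98079041]
```

```bash
python3 -m jog '56 0.02 -0.03 0.6 0 0 0; 56 0.02 -0.03 1.2 0 0 0; 56 0.02 -0.03 1.6 0 0 0; 56 0.02 -0.03 1.88 0 0 0; 56 0.02 -0.03 1.97 0 0 0'; for i in 1 2 3; do python3 -m jog '56 0 0 0.025 0 0 0; 56 0 0 0.025 0 0 0' | egrep 'eef|force: \['; done
```

```text
time_s: 19.77
eef_pos: [0.588, 0.0998, 0.0974]
tool_rot: [0.001, 0.998, -0.068, -0.001]
force: [-0.5, 1.2, -1.2]
gripper_width: 0.0628
grip_force: 44.7
eef_pos: [0.5892, 0.1016, 0.0977]
force: [0.6, -0.3, -1.2]
eef_pos: [0.5886, 0.1016, 0.0955]
force: [-0.1, -0.4, -1.3]
eef_pos: [0.5885, 0.1015, 0.0937]
force: [0.3, -0.3, -1.9]
```

```bash
for i in 1 2; do python3 -m jog '56 0 0 0.02 0 0 0; 56 0 0 0.02 0 0 0' | egrep 'eef|force: \['; done
```

```text
eef_pos: [0.5888, 0.1015, 0.0936]
force: [-1.3, -0.3, 5.0]
eef_pos: [0.5891, 0.1015, 0.0935]
force: [-3.7, -1.5, 9.9]
```

```bash
python3 -m jog '66 0 0 -0.03 0 0 0; 72 0 0 -0.03 0 0 0; 75 0 0 -0.03 0 0 0; 75 0 0 -0.03 0 0 0' |egrep 'width|force: '; python3 -m jog '75 0 0 -0.4 0 0 0; 75 0 0 -1.2 0 0 0; 75 0 0 -2.1 0 0 0; 60 0 0 -3 0 0 0;30 0 0 -3.9 0 0 0' >/dev/null; python3 -m jog '0 0 0 -0.5 0 0 0; 0 0 0 -0.5 0 0 0'; python3 - <<'E'
from h import *
s=__import__('plant').status.sense()
print(s['qpos'],tool(np.array([.579,.402,.36])-s['eef_pos'],s))
c=__import__('plant').camera('top')
cv2.imwrite('pics/t2.png',c['frame'][:,:,::-1])
E
```

```text
force: [0.4, 0.5, -1.0]
gripper_width: 0.075
grip_force: 0.0
time_s: 22.4
eef_pos: [0.5896, 0.1022, 0.3601]
tool_rot: [-0.001, 0.998, -0.067, 0.003]
force: [0.5, 0.5, -0.4]
gripper_width: 0.0052
grip_force: 0.0
[ 0.06699048  0.41735983 -0.42733257  1.14356101  0.16941669  1.60745269
 -2.02514728] [-0.84339939 -4.92838116  0.0080851 ]
```

View pics/t2.png

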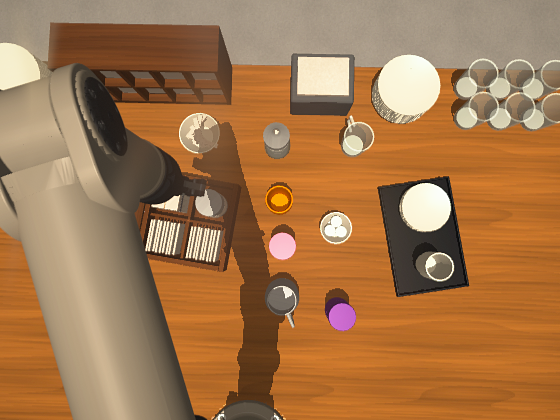

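The cup stands on the tray's free half at (439,267). The carton (167,200) and tin (210,205) are in their compartments, and the bystanders are unmoved. Next I go over and behind the lid.

```bash
python3 -m jog '0 -0.15 -0.9 0 0 0 0; 0 -0.3 -1.8 0 0 0 0; 0 -0.45 -2.7 0 0 0 0; 0 -0.6 -3.6 0 0 0 0; 0 -0.75 -4.4 0 0 0 0' >/dev/null; python3 -m jog '0 -0.1 -0.53 0 0 0 0; 0 -0.1 -0.53 0 0 0 0; 0 -0.1 -0.53 0 0 0 0'; python3 - <<'E'
from h import *
s=__import__('plant').status.sense()
print(s['qpos'],tool(np.array([.579,.402,.25])-s['eef_pos'],s))
E
```

```text
time_s: 23.45
eef_pos: [0.5778, 0.4003, 0.3553]
tool_rot: [0.002, 0.998, -0.068, -0.001]
force: [0.2, -0.7, -0.5]
gripper_width: 0.0004
grip_force: 0.0
[-0.46313841  0.6964518  -0.4432622   0.71570202  0.28585761  1.77420059
 -2.46004452] [ 0.01757772 -0.03693987  1.75445322]
```

```bash
python3 -m jog '0 0 0 0.6 0 0 0; 0 0 0 1.2 0 0 0; 0 0 0 1.6 0 0 0; 0 0 0 1.75 0 0 0; 0 0 0 1.75 0 0 0'; python3 -m jog '0 0 0.1 0 0 0 0; 0 0 0.2 0 0 0 0; 0 0 0.3 0 0 0 0; 0 0 0.4 0 0 0 0; 0 0 0.5 0 0 0 0' | egrep 'eef|force: \['; python3 -m jog '0 0 0.12 0 0 0 0; 0 0 0.24 0 0 0 0; 0 0 0.36 0 0 0 0; 0 0 0.48 0 0 0 0; 0 0 0.6 0 0 0 0' | egrep 'eef|force: \['
```

```text
time_s: 24.08
eef_pos: [0.5781, 0.4, 0.2521]
tool_rot: [0.0, 0.998, -0.068, 0.0]
force: [-0.0, 0.4, 0.1]
gripper_width: -0.0001
grip_force: 0.0
eef_pos: [0.5735, 0.3712, 0.2522]
force: [0.0, -0.0, -0.7]
eef_pos: [0.5691, 0.3416, 0.259]
force: [-1.0, 6.8, 18.1]
```

```bash
python3 -m jog '0 0 0 -0.1 0 0 0; 0 0 0 -0.2 0 0 0; 0 0 0 -0.33 0 0 0; 0 0 0 -0.33 0 0 0' | egrep 'eef|force: \['; python3 -m jog '0 0 0.12 0 0 0 0; 0 0 0.24 0 0 0 0; 0 0 0.36 0 0 0 0; 0 0 0.36 0 0 0 0' | egrep 'eef|force: \['
```

```text
eef_pos: [0.5691, 0.3359, 0.2721]
force: [0.3, 0.6, -0.2]
eef_pos: [0.5661, 0.3129, 0.2718]
force: [0.8, -0.2, -0.2]
```

```bash
python3 - <<'E'
from h import *
c=__import__('plant').camera('side')
cv2.imwrite('pics/s2.png',c['frame'][:,:,::-1])
E
```

```text
(no output)
```

View pics/s2.png

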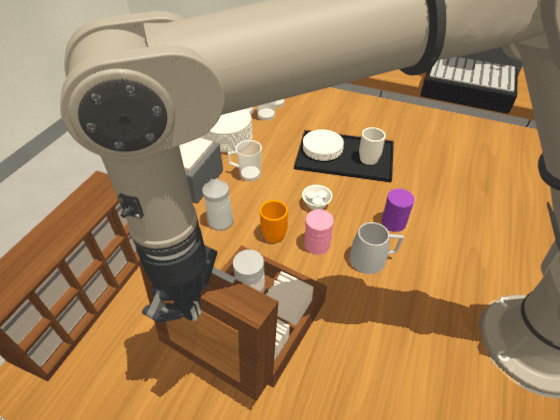

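The gripper is behind the lid, which now stands near upright; its robot-side top corners are at about (243,325) and (275,300). I'll compare these with projected lid angles.

```bash
python3 - <<'E'
from h import *
c=pickle.load(open('d0.pkl','rb'))['side']
a=np.radians(82.27);x=np.array([np.cos(a),np.sin(a)]);y=np.array([-x[1],x[0]]);o=np.array([.5464,.1563])
for th in(1.75,1.6,1.5,1.4,1.3,1.2,1.1):
    C,S=np.cos(th),np.sin(th)
    f=lambda X,Z,Y:proj(c,[*(o+X*x+Y*y),Z]).round(0)
    print(th,'outer',f(.108-.216*C+.054*S,.058+.216*S+.054*C,.108),'inner',f(.108-.216*C,.058+.216*S,.108),'edge x',round(.108-.216*C+.054*S,3))
E
```

```text
1.75 outer [236. 371.] inner [257. 334.] edge x 0.2
1.6 outer [248. 347.] inner [270. 314.] edge x 0.168
1.5 outer [257. 332.] inner [277. 303.] edge x 0.147
1.4 outer [266. 318.] inner [285. 292.] edge x 0.125
1.3 outer [274. 305.] inner [292. 283.] edge x 0.102
1.2 outer [282. 294.] inner [298. 276.] edge x 0.08
1.1 outer [289. 284.] inner [304. 270.] edge x 0.058
```

The image matches an opening of about 1.5 rad, in contact with the finger. I'll push about 85 mm further, then stop and back off.

```bash
for i in 1 2; do python3 -m jog '0 0 0.13 0 0 0 0; 0 0 0.26 0 0 0 0; 0 0 0.39 0 0 0 0; 0 0 0.52 0 0 0 0; 0 0 0.65 0 0 0 0' | egrep 'eef|force: \['; done; python3 -m jog '0 0 0.1 0 0 0 0; 0 0 0.15 0 0 0 0; 0 0 -0.3 0 0 0 0; 0 0 -1.0 0 0 0 0; 0 0 -1.8 0 0 0 0'
```

```text
eef_pos: [0.5604, 0.2751, 0.2718]
force: [0.1, 0.5, 0.1]
eef_pos: [0.5553, 0.2367, 0.2719]
force: [0.3, -0.4, -0.7]
time_s: 28.25
eef_pos: [0.5706, 0.3445, 0.2721]
tool_rot: [0.0, 0.998, -0.068, 0.0]
force: [1.4, 0.4, -0.5]
gripper_width: 0.0001
grip_force: 0.0
```

```bash
python3 -m jog '0 0 -0.8 -0.5 0 0 0; 0 0 -1.2 -1 0 0 0; 0 0 -1.2 -1 0 0 0; 0 0 -1.2 -1 0 0 0; 0 0 -1.2 -1 0 0 0'; for i in 1 2 3; do python3 -m jog '0 0 0 0 0 0 0; 0 0 0 0 0 0 0; 0 0 0 0 0 0 0; 0 0 0 0 0 0 0; 0 0 0 0 0 0 0' |grep time; done; python3 - <<'E'
from h import *
d=pickle.load(open('d0.pkl','rb'));cs=__import__('plant').camera('side');f=cs['frame'].astype(int);g=d['side']['frame'].astype(int)
a=np.radians(82.27);x=np.array([np.cos(a),np.sin(a)]);y=np.array([-x[1],x[0]]);o=np.array([.5464,.1563])
P=lambda X,Y,Z:proj(cs,[*(o+X*x+Y*y),Z])
# shut: lid top at z=.112; look at top-face points, front wall and hinge-side space
for n,q in(('top front',(-.09,0,.112)),('top mid',(0,.04,.112)),('top back',(.08,.08,.112)),('front-left corner',(-.1,.09,.112)),('old lid edge',(.19,.09,.26))):
    u,v=P(*q).round().astype(int);print(n,(u,v),'now',f[v-3:v+4,u-3:u+4].mean((0,1)).round(),'was',g[v-3:v+4,u-3:u+4].mean((0,1)).round())
E
```

```text
time_s: 28.88
eef_pos: [0.5798, 0.4138, 0.3307]
tool_rot: [0.001, 0.998, -0.068, -0.001]
force: [-0.5, -0.8, -0.6]
gripper_width: 0.0001
grip_force: 0.0
time_s: 29.5
time_s: 30.12
time_s: 30.75
top front (np.int64(278), np.int64(253)) now [154.  97.  53.] was [182. 122.  57.]
top mid (np.int64(272), np.int64(295)) now [183. 125.  62.] was [214. 197. 172.]
top back (np.int64(268), np.int64(339)) now [90. 57. 33.] was [206. 190. 165.]
front-left corner (np.int64(319), np.int64(268)) now [163. 105.  56.] was [193. 131.  62.]
old lid edge (np.int64(228), np.int64(358)) now [86. 55. 32.] was [140.  86.  45.]
```

The lid let go and the wood now covers the contents. I'll clear the arm and verify numerically that it is shut.

```bash
python3 -m jog '0 0 0.3 -0.5 0 0 0; 0 0 1.1 -0.7 0 0 0; 0 0 2 -0.7 0 0 0; 0 0 2.9 -0.7 0 0 0; 0 0 3.8 -0.7 0 0 0' |grep eef; for i in 1 2; do python3 -m jog '0 -0.3 0.9 0 0 0 0; 0 -0.5 1.8 0 0 0 0; 0 -0.8 2.7 0 0 0 0; 0 -1 3.6 0 0 0 0; 0 -1 3.9 0 0 0 0' |egrep 'eef|force: \['; done; python3 - <<'E'
from h import *
from plant import camera
d=pickle.load(open('d0.pkl','rb'))
a=np.radians(82.27);x=np.array([np.cos(a),np.sin(a)]);y=np.array([-x[1],x[0]]);o=np.array([.5464,.1563])
for n in('top','side'):
    c=camera(n);f=c['frame'];cv2.imwrite(f'pics/end_{n}.png',f[:,:,::-1]);c0=d[n]
    print(n,'shut corners',[proj(c0,[*(o+X*x+Y*y),.112]).round(0).tolist() for X,Y in((-.108,-.108),(-.108,.108),(.108,.108),(.108,-.108))])
    print(' th .15 front',[proj(c0,[*(o+(.108-.216*np.cos(.15)+.054*np.sin(.15))*x+Y*y),.058+.216*np.sin(.15)+.054*np.cos(.15)]).round(0).tolist() for Y in(-.108,.108)])
    hsv=cv2.cvtColor(f,cv2.COLOR_RGB2HSV)
    lab=cv2.cvtColor(cv2.GaussianBlur(f,(3,3),0),cv2.COLOR_RGB2LAB).astype(int)
    # gradient scan across front edge middle, from lid centre outwards along chest -x at z=.112
    for Y in(-.06,0,.06):
        L=[]
        for X in np.arange(-.08,-.151,-.004):
            u,v=proj(c0,[*(o+X*x+Y*y),.112]).round().astype(int);L.append(int(f[v,u].sum()//3))
        print(' ',Y,L)
    dif=np.abs(f.astype(int)-c0['frame'].astype(int)).sum(2)
    for nm,p in(('creamer',(336,228)),('shaker',(277,140)),('jug',(282,298)),('stick',(200,133)),('glass',(357,138))):
        if n=='top':print(nm,dif[p[1]-12:p[1]+12,p[0]-12:p[0]+12].mean().round(1))
E
```

```text
eef_pos: [0.5486, 0.1879, 0.3741]
eef_pos: [0.4567, -0.0384, 0.3745]
force: [-0.5, 0.4, 0.2]
eef_pos: [0.3649, -0.2617, 0.3741]
force: [0.9, 0.2, 0.0]
top shut corners [[237.0, 179.0], [221.0, 273.0], [127.0, 258.0], [145.0, 165.0]]
 th .15 front [[230.0, 176.0], [214.0, 274.0]]
  -0.06 [82, 85, 85, 87, 87, 88, 88, 55, 65, 52, 49, 111, 110, 112, 110, 112, 111, 115]
  0 [78, 81, 85, 82, 88, 84, 74, 46, 214, 238, 59, 124, 125, 123, 123, 125, 126, 117]
  0.06 [78, 83, 82, 82, 85, 82, 47, 45, 47, 46, 108, 107, 107, 108, 108, 108, 108, 111]
creamer 118.0
shaker 4.5
jug 3.1
stick 4.9
glass 4.4
side shut corners [[239.0, 228.0], [329.0, 269.0], [274.0, 360.0], [174.0, 304.0]]
 th .15 front [[235.0, 221.0], [328.0, 263.0]]
  -0.06 [84, 84, 88, 89, 92, 89, 87, 66, 66, 61, 68, 72, 74, 73, 74, 76, 77, 75]
  0 [90, 84, 87, 87, 93, 90, 89, 106, 116, 118, 116, 120, 121, 124, 124, 122, 122, 124]
  0.06 [86, 87, 89, 86, 89, 82, 115, 131, 131, 132, 131, 129, 112, 115, 116, 115, 118, 117]
```

Both views put the lid's front edge at -104 to -108 mm at lid-top height, so it is shut. The bystanders are unchanged; the creamer bowl was only hidden by the arm and was in place in the earlier side view.

```bash
python3 -c "
from plant import sign_off;print(sign_off())"
```

```text
the job is handed in; nothing more can be done
None
```

The job is handed in: the cup stands on the free half of the tray, the carton and tin are in the two free compartments, and the lid swung shut by itself, with about 18 N of upward force on the gripper at one point while tipping it.

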